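# Sort the loose frame hardware into its sample trays

## Robot

A 6-joint arm with a two-finger parallel gripper is mounted at the origin on the work surface. World frame = base frame: x ahead of the robot, y to its left, z up, the work surface at z = 0. Lengths are in m, angles in rad, forces in N, time in s.
With the tool pointing down it reaches from about 0.3 to 0.875 m from the base axis. Payload 6.4 kg.
Tool frame: the origin (TCP) lies midway between the tips of the shut fingers; the grasp point (between the pads) lies 19 mm behind it (grasp_offset is the distance from the TCP to the grasp point, in m); z points along the fingers, y is the line along which they close (so a half turn about z gives the same grasp; the last joint's range is limited). The gripper opens to 85 mm and grips with 20 to 120 N. Pads are 22 mm wide; open, the fingers measure 114 mm over their backs; the gripper's body (76 mm by 85 mm) begins 54 mm behind the grasp point. The pads swing forward as they close: fully open they stand 13 mm farther back than shut.
Start: joints at [-1.367, 0.181, 1.607, -0, 1.354, -0.206], TCP at [0.229, -0.527, 0.205] pointing down, gripper open.
Joint ranges: [-2.99, 2.99], [-0.89, 2.07], [0.3, 2.58], [-1.14, 4.28], [0, 2.63], [-3.12, 3.12]. Speed limits (rad/s): [2.57, 2.57, 3.01, 3.14, 3.14, 3.14].

## Interface

Orientations are given as a unit quaternion [w, x, y, z].
In Python, from bench import * gives the robot as it stands. The module is installed in compiled form; this text tells all that it offers.
- The arm moves only by the tool servo_tool, never from a script. Its argument "commands" is text: rows parted by semicolons, each of 7 numbers parted by spaces: the turn, a rotation vector about the tool's x, y, z in rad, then the shift along the tool's x, y, z in mm, then the opening, from 0 (shut) to 1 (fully open). In form: wx wy wz dx dy dz claw; .... A call has 1 to 5 rows; each row shifts and turns the commanded pose from where the row before left it, along the tool's axes as they then stand; what a row does not reach is not made up. A row lasts 1/8 s, in which the tool goes at most 62.5 mm and 10.7 degrees, less where a joint would pass 70% of its speed; a pose out of reach is approached as far as the arm can. A call with a gripper value outside its range is refused whole. The fingers move at their own pace and stop on an object; the grip force is fixed at half the most. Time passes only in rows, so rows that do not move let the fingers close. It gives the time, the measured TCP pose, the force, the opening and the grip force at its end, in the units of the state.
- get_obs(): the state, without advancing time (a new reading comes with each control period).
- camera(name): name is "scene" or "top" or "wrist"; returns the picture (420x560x3 uint8, blue, green, red); there is no depth.
- calibration(name): a dict with "fx", "fy", "cx", "cy" (pixels), "R" (3x3) and "t" (3): a world point X has camera coordinates R X + t. Camera axes: x right, y down, z forward; pixel columns grow to the right and rows downward; lengths in m; the calibration is good to about 2 mm. A picture is of the moment at which its call begins: read the wrist's pose just before it. calibration takes no time and is no camera call; for the wrist camera it gives the pose at the moment of the call.
- hand_in(): hands the job in; it is judged then, once.
The state is a dict: "time_s": time; "q": joint angles; "dq": joint speeds; "joint_efforts": joint torques, N m; "eef_pos": TCP position; "eef_rot": TCP orientation; "wrist_force": force on the tool from outside, world axes, zero at the start; "torque": the same for the moment, N m; "opening": opening from 0.0 (shut) to 1.0 (fully open); "grasp_force": force on a finger pad.
Only numpy, scipy, OpenCV 4.12 (cv2) and the standard library are available. Lean on these libraries where they do the work, as an engineer would, in place of code of your own. Each camera call takes 0.05 s, during which the arm holds its last target. There are 200 camera calls.

## Task

Clear the loose frame hardware off the bench: put both hex nuts, both corner brackets and the piece of slotted extrusion into the grey trays, each into the tray that has a sample of the same kind fixed on the white tab at its far edge. Each piece must end up resting squarely on its tray's floor (nuts flat, extrusion lying down, brackets on a leg or a side), not on top of another piece or leaning on the rim. Leave the roll of tape and the screwdriver where they are.

Things in the scene. Friction and masses are not known exactly. Their poses are not given: they have to be found in the camera images.
- nut_a: Large dark steel hex nut lying flat, 36 mm across flats, 41 mm across corners, 19 mm high, with a through hole of about 24 mm; about 110 g. Origin at its middle (9.5 mm above its underside), z up along the hole; flats face its +x and -x and every 60 degrees round z. One of two alike.
- nut_b: Large dark steel hex nut lying flat, 36 mm across flats, 41 mm across corners, 19 mm high, with a through hole of about 24 mm; about 110 g. Origin at its middle (9.5 mm above its underside), z up along the hole; flats face its +x and -x and every 60 degrees round z. One of two alike.
- bracket_a: Dark metal corner bracket standing on one leg: an L of two 36 mm legs, 6 mm thick, with triangular cheeks at both sides; 36 (x) x 28 (y) x 36 mm (z), 50 g. Origin at the middle of that box, 18 mm above its underside, z up. Upright leg at -x, foot reaching to +x, open slope facing +x and up. Flat sides 28 mm apart face +y and -y, cheeks full only on the -x half. One of two alike.
- bracket_b: Dark metal corner bracket standing on one leg: an L of two 36 mm legs, 6 mm thick, with triangular cheeks at both sides; 36 (x) x 28 (y) x 36 mm (z), 50 g. Origin at the middle of that box, 18 mm above its underside, z up. Upright leg at -x, foot reaching to +x, open slope facing +x and up. Flat sides 28 mm apart face +y and -y, cheeks full only on the -x half. One of two alike.
- profile: Short offcut of slotted square dark-anodised extrusion, lying: 60 mm long (along its x), 20 by 20 mm in section, a 6 mm slot along each side, about 30 g. Origin at its middle (10 mm above its underside).
- tray_nuts: Low open grey tray, fixed to the bench; a hex nut, its sample, is fixed on a white tab outside its far (+x) wall. Outer 140 (x) x 150 (y) x 20 mm high, walls 4 mm, inner floor 4 mm above the bench. Tab 56 (x) x 90 mm, centred 98 mm to +x of the origin; sample top 23 mm above the bench. Origin: centre of underside, z up. Trays change places and are turned up to 12 degrees.
- tray_brackets: Low open grey tray, fixed to the bench; a corner bracket, its sample, is fixed on a white tab outside its far (+x) wall. Outer 140 (x) x 150 (y) x 20 mm high, walls 4 mm, inner floor 4 mm above the bench. Tab 56 (x) x 90 mm, centred 98 mm to +x of the origin; sample top 40 mm above the bench. Origin: centre of underside, z up. Trays change places and are turned up to 12 degrees.
- tray_profiles: Low open grey tray, fixed to the bench; a piece of slotted extrusion, its sample, is fixed on a white tab outside its far (+x) wall. Outer 140 (x) x 150 (y) x 20 mm high, walls 4 mm, inner floor 4 mm above the bench. Tab 56 (x) x 90 mm, centred 98 mm to +x of the origin; sample top 24 mm above the bench. Origin: centre of underside, z up. Trays change places and are turned up to 12 degrees.
- tape: Bystander: a small roll of green tape lying flat, 52 mm outside diameter, 18 mm high. Origin: centre of its underside. To be left alone.
- driver: Bystander: a screwdriver with a red handle, 180 mm long, lying on the bench. Origin: on its underside near its middle. To be left alone.

How it is judged:
By the outcome, as a careful person would: the job done as asked, in the order asked, and still so for the second after the job is handed in, with the robot touching nothing.
It also fails if it takes over 104 s, if anything falls off the work surface, if the arm or the gripper's body presses on something with over 40 N, if the wrist force passes 120 N, or if a joint passes its speed limit or range.

## Working session

There is one attempt and no reset: what is moved stays moved. The work goes in short steps, Python scripts to look and compute and a tool call to move; the robot and the scene stay as the last step left them, time stands still between calls to the robot, and variables do not carry over. Pictures are saved under pics/ and viewed, at most 14 in all, crops included, and the job is handed in when it is done.

Besides the shell and the picture viewer there is one more tool, called after "Call:" by a JSON object that holds its "name" and its "arguments", one argument or row to a line. servo_tool: Moves the arm, as the interface text tells. Its arguments: {"type":"object","properties":{"commands":{"type":"string"}},"required":["commands"]}

```bash
mkdir -p pics; python3 - <<'E'
from bench import *
import cv2
o=get_obs();print(o['time_s'],o['eef_pos'],o['eef_rot'],o['opening'])
for n in ("top","scene"):
    cv2.imwrite(f"pics/{n}0.png",camera(n)); c=calibration(n); print(n,c)
E
```

```text
0.0 [ 0.22898967 -0.52676222  0.20424521] [-9.08952882e-04  9.79081938e-01  2.03464329e-01  1.08425730e-05] 1.0036676274539484
top {'fx': 386.1197293366732, 'fy': 386.1197293366732, 'cx': 283.5873293185164, 'cy': 204.01750366251935, 'R': array([[ 0.00320794, -0.99959458, -0.02829091],
       [-0.98761457,  0.00127099, -0.15689436],
       [ 0.15686671,  0.02844382, -0.9872101 ]]), 't': array([0.02352048, 0.43485859, 1.01231256])}
scene {'fx': 531.1492225700341, 'fy': 531.1492225700341, 'cx': 285.30684131431036, 'cy': 212.47066934940543, 'R': array([[-0.51337498,  0.85800462, -0.01655881],
       [ 0.52588338,  0.29928963, -0.79616103],
       [-0.67815396, -0.41743716, -0.60485818]]), 't': array([ 0.21789602, -0.21251195,  1.51406182])}
```

View pics/top0.png

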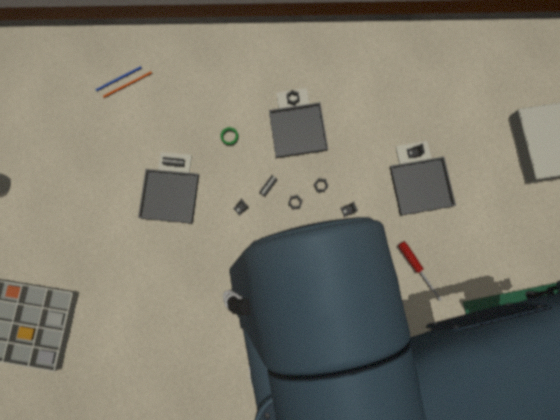

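View pics/scene0.png

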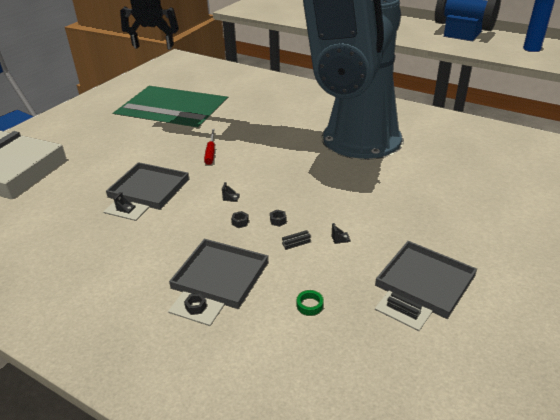

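The top view shows the nuts tray at (299,130), the profiles tray at (169,196) and the brackets tray at (422,185). The nuts are at (295,202) and (321,185), the profile at (268,186) and the brackets at (241,207) and (349,209). The scene view agrees. Next I'll convert these to world coordinates and zoom in.

```bash
cat > h.py <<'E'
import numpy as np, cv2
from bench import *
from scipy.spatial.transform import Rotation as Rn
def p2w(c,u,v,z):
    d=c['R'].T@np.array([(u-c['cx'])/c['fx'],(v-c['cy'])/c['fy'],1]); o=-c['R'].T@c['t']
    return o+d*(z-o[2])/d[2]
def w2p(c,X):
    p=c['R']@np.array(X)+c['t']; return np.array([c['fx']*p[0]/p[2]+c['cx'],c['fy']*p[1]/p[2]+c['cy']])
E
python3 - <<'E'
from h import *
c=calibration('top')
for n,u,v,z in [('nut1',295,202,.01),('nut2',321,185,.01),('prof',268,186,.01),('brL',241,207,.015),('brR',349,209,.015),('tape',230,137,.01),('drv',411,258,.01)]: print(n,p2w(c,u,v,z).round(3))
im=cv2.imread('pics/top0.png'); g=im.astype(int)
# tray: dark grey floor blobs
for n,u,v in [('tn',299,130),('tp',169,196),('tb',422,185)]:
    m=(im.max(2)<110).astype(np.uint8); w=np.zeros_like(m); w[v-35:v+36,u-40:u+41]=1
    k,l,s,ce=cv2.connectedComponentsWithStats(m*w); i=l[v,u]
    r=cv2.minAreaRect(np.argwhere(l==i)[:,::-1].astype(np.float32)); P=[p2w(c,*q,.015) for q in cv2.boxPoints(r)]
    P=np.array(P); print(n,r,P.mean(0).round(3),[(np.linalg.norm(P[j]-P[j-1])*1000).round() for j in range(4)])
cv2.imwrite('pics/z1.png',cv2.resize(im[165:225,220:370],(800,320),interpolation=cv2.INTER_CUBIC))
i2=cv2.imread('pics/scene0.png');cv2.imwrite('pics/z2.png',cv2.resize(i2[175:255,210:360],(800,427),interpolation=cv2.INTER_CUBIC))
E
```

```text
nut1 [ 0.444 -0.007  0.01 ]
nut2 [ 0.492 -0.08   0.01 ]
prof [0.49  0.068 0.01 ]
brL [0.43  0.142 0.015]
brR [ 0.424 -0.155  0.015]
tape [0.633 0.179 0.01 ]
drv [ 0.291 -0.319  0.01 ]
tn ((297.29217529296875, 124.28117370605469), (60.967926025390625, 52.116947174072266), 81.46923065185547) [ 0.67  -0.014  0.015] [np.float64(182.0), np.float64(151.0), np.float64(182.0), np.float64(147.0)]
tp ((168.55618286132812, 195.91012573242188), (55.98477554321289, 50.24882507324219), 5.440331935882568) [0.462 0.347 0.015] [np.float64(157.0), np.float64(143.0), np.float64(160.0), np.float64(142.0)]
tb ((421.8842468261719, 185.84396362304688), (51.09288024902344, 58.33393859863281), 79.99201965332031) [ 0.489 -0.356  0.015] [np.float64(142.0), np.float64(162.0), np.float64(143.0), np.float64(159.0)]
```

View pics/z1.png

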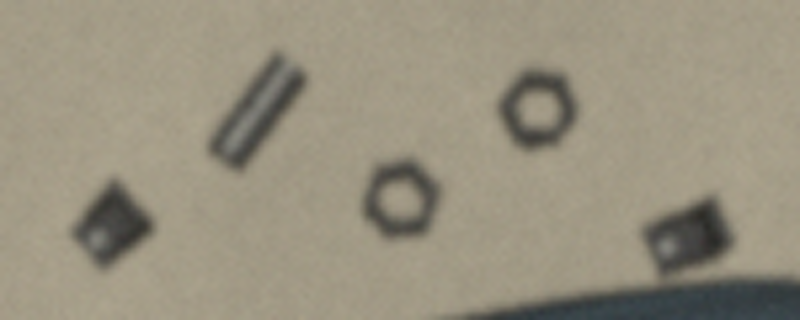

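View pics/z2.png

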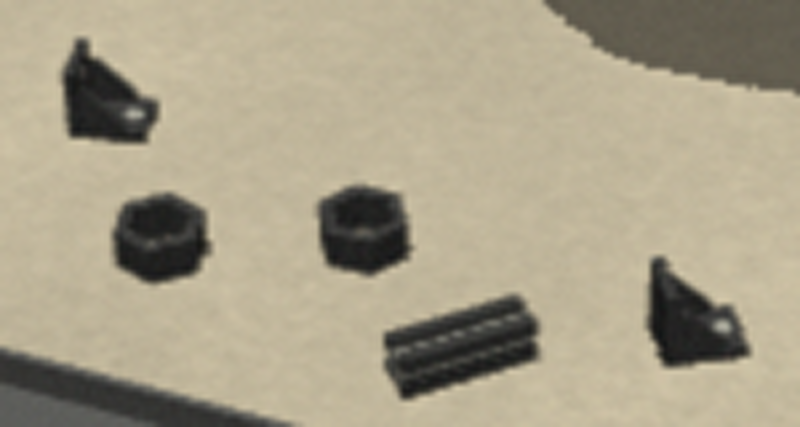

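The zooms show the profile axis at about -36°, bracket L's foot pointing to about 137° and bracket R's to about 109°. The nuts are clear of everything. I'll move over the group for a wrist view.

Call:
{"name": "servo_tool", "arguments": {
  "commands": "0 0 0 38.4 -40.7 -15 1; 0 0 0 38.4 -40.7 -15 1; 0 0 0 38.4 -40.7 -15 1; 0 0 0 38.4 -40.7 -15 1; 0 0 0 38.4 -40.7 -15 1"
}}

```text
time_s: 0.72
eef_pos: [0.3243, -0.2624, 0.2803]
eef_rot: [-0.0, 0.979, 0.203, 0.0]
wrist_force: [1.8, -0.6, 0.8]
opening: 1.001
grasp_force: 0.0
```

Call:
{"name": "servo_tool", "arguments": {
  "commands": "0 0 0 38.4 -40.7 -15 1; 0 0 0 38.4 -40.7 -15 1; 0 0 0 38.4 -40.7 -15 1; 0 0 0 38.4 -40.7 -15 1; 0 0 0 38.4 -40.7 -15 1"
}}

```text
time_s: 1.35
eef_pos: [0.4193, 0.0008, 0.3556]
eef_rot: [0.0, 0.979, 0.203, 0.0]
wrist_force: [0.7, -0.4, -0.4]
opening: 1.001
grasp_force: 0.0
```

Call:
{"name": "servo_tool", "arguments": {
  "commands": "0 0 0.185 0 0 0 1; 0 0 0.185 0 0 0 1; 0 0 0.185 0 0 0 1; 0 0 0.185 0 0 0 1; 0 0 0.185 0 0 0 1"
}}

```text
time_s: 1.98
eef_pos: [0.4189, -0.001, 0.3548]
eef_rot: [0.0, 0.966, -0.258, -0.0]
wrist_force: [-0.5, -0.1, 0.9]
opening: 1.002
grasp_force: 0.0
```

Call:
{"name": "servo_tool", "arguments": {
  "commands": "0 0 0.185 0 0 0 1; 0 0 0 0 0 0 1; 0 0 0 0 0 0 1"
}}

```text
time_s: 2.35
eef_pos: [0.419, -0.0011, 0.355]
eef_rot: [0.0, 0.94, -0.341, -0.0]
wrist_force: [-0.2, 0.5, -0.4]
opening: 1.002
grasp_force: 0.0
```

```bash
python3 - <<'E'
from h import *
o=get_obs();print(o['time_s'],o['eef_pos'],o['eef_rot'],o['q'])
c=calibration('wrist');cv2.imwrite("pics/w1.png",camera('wrist')); np.save('w1.npy',c,allow_pickle=True)
x=Rn.from_quat(np.roll(o['eef_rot'],-1)).as_matrix(); print(x.round(3))
for z in (0,):print([p2w(c,*q,z).round(3) for q in ((0,0),(559,0),(559,419),(0,419))])
E
```

```text
2.35 [ 0.41904352 -0.00105774  0.35500267] [ 3.21032948e-06  9.39952489e-01 -3.41305260e-01 -1.93443091e-04] [-2.87495106e-01 -2.72828374e-01  1.74685470e+00  1.71843374e-05
  1.66795289e+00  1.97991328e+00]
[[ 0.767 -0.642 -0.   ]
 [-0.642 -0.767  0.   ]
 [-0.     0.    -1.   ]]
[array([0.809, 0.165, 0.   ]), array([ 0.332, -0.404,  0.   ]), array([-0.354, -0.073,  0.   ]), array([0.365, 0.786, 0.   ])]
```

View pics/w1.png

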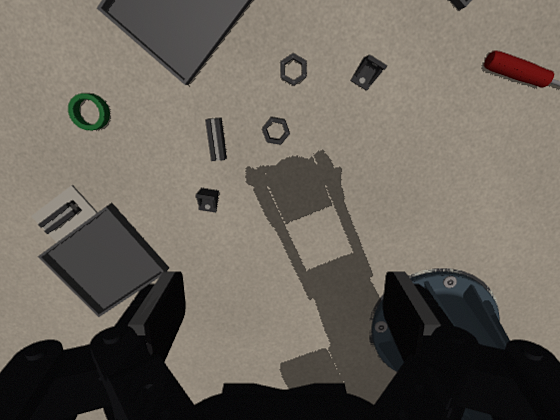

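The wrist view shows the nuts at (293,69) and (276,130), the profile at (216,139), bracket L at (208,200) and bracket R at (369,72). All are clear of the arm's shadow, so I'll measure from this picture.

```bash
python3 - <<'E'
from h import *
c=np.load('w1.npy',allow_pickle=True).item(); im=cv2.imread('pics/w1.png')
for n,u,v,z in [('nut2',293,69,.019),('nut1',276,130,.019),('prof',216,139,.01),('profTop',216,139,.02),('brL',208,200,.012),('brR',369,72,.012)]: print(n,p2w(c,u,v,z).round(4))
# profile ends (top face mid)
a,b=p2w(c,211,119,.02),p2w(c,221,159,.02);d=a-b;print('prof yaw',np.degrees(np.arctan2(d[1],d[0])),np.linalg.norm(d))
out=[cv2.resize(im[y-28:y+28,x-36:x+36],(396,308),interpolation=cv2.INTER_CUBIC) for x,y in ((285,65),(276,130),(216,139),(369,72),(208,200))]
b=np.zeros_like(out[0]); g=np.vstack([np.hstack(out[:2]),np.hstack(out[2:4])]);cv2.imwrite('pics/z3.png',g[:600,:800])
cv2.imwrite('pics/z4.png',out[4])
E
```

```text
nut2 [ 0.4926 -0.0781  0.019 ]
nut1 [ 0.4454 -0.0079  0.019 ]
prof [0.4913 0.0688 0.01  ]
profTop [0.4911 0.0665 0.02  ]
brL [0.4312 0.1423 0.012 ]
brR [ 0.4226 -0.1563  0.012 ]
prof yaw -29.1451967569215 0.05807544825748172
```

View pics/z3.png

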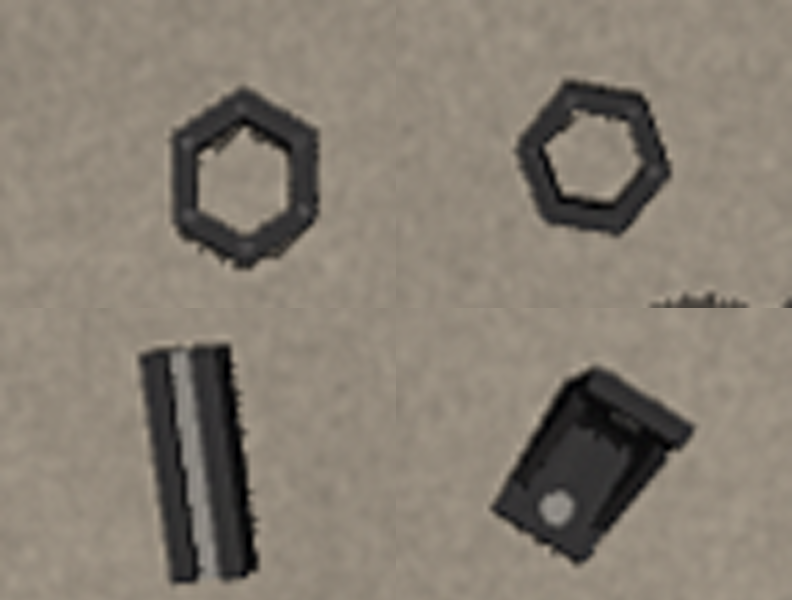

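View pics/z4.png

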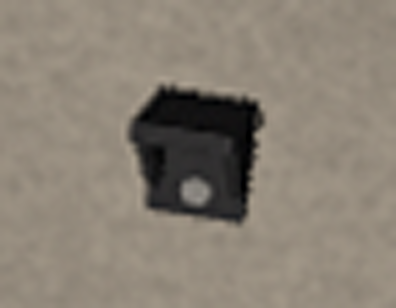

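The crops show hex outlines on both nuts, a clean left edge on the profile, and the foot corners and top edges of both brackets. I'll compute poses from those corners.

```bash
python3 - <<'E'
from h import *
c=np.load('w1.npy',allow_pickle=True).item()
def W(o,p,z): return p2w(c,o[0]+p[0]/5.5,o[1]+p[1]/5.5,z)
ang=lambda a,b:np.degrees(np.arctan2(*(b-a)[1::-1]))
def nut(n,o,v):
    P=np.array([W(o,p,.019) for p in v]); e=[(ang(P[i],P[(i+1)%6])+90)%60 for i in range(6)]
    print(n,P.mean(0).round(4),'flat normals mod60',np.round(e,1),[ (np.linalg.norm(P[i]-P[i-3])*1000).round(1) for i in range(3)])
nut('nut2',(249,37),[(243,87),(318,130),(320,210),(245,262),(175,221),(172,132)])
nut('nut1',(240,102),[(172,80),(244,92),(274,170),(222,235),(152,220),(122,150)])
a,b=W((180,111),(140,47),.02),W((180,111),(172,274),.02);print('prof',ang(b,a),np.linalg.norm(a-b))
for n,o,f,t in [('brR',(333,44),[(96,202),(182,254)],[(199,58),(299,122)]),('brL',(172,172),[(148,208),(243,220)],[(132,138),(235,150)])]:
    F=[W(o,p,.003) for p in f];T=[W(o,p,.036) for p in t]
    print(n,np.round(F,4),np.round(T,4),ang(*F),ang(*T),np.linalg.norm(F[0]-F[1]),np.linalg.norm(T[0]-T[1]),'yaw', ang(sum(T)/2,sum(F)/2), np.linalg.norm((sum(T)-sum(F))[:2]/2),'mid',(sum(T)+sum(F))/4)
ct=calibration('top')
for n,p in [('tn',[(270,112),(320,104),(327,149),(275,157)]),('tp',[(147,170),(198,173),(192,223),(139,217)]),('tb',[(390,167),(444,158),(454,206),(401,214)])]:
    P=np.array([p2w(ct,*q,.02) for q in p]);print(n,P.mean(0).round(3),ang(P[3],P[0]).round(1),ang(P[2],P[1]).round(1),[(np.linalg.norm(P[i]-P[i-1])*1000).round() for i in range(4)])
E
```

```text
nut2 [ 0.4924 -0.079   0.019 ] flat normals mod60 [52.4 52.8 53.5 51.2 52.  50.5] [np.float64(40.2), np.float64(40.8), np.float64(40.7)]
nut1 [ 0.4446 -0.0071  0.019 ] flat normals mod60 [10.9 11.7 11.2  8.  12.7 13.3] [np.float64(41.7), np.float64(40.7), np.float64(39.8)]
prof -35.7314894207519 0.059152053006675684
brR [[ 0.429  -0.1314  0.003 ]
 [ 0.4045 -0.1409  0.003 ]] [[ 0.4425 -0.1639  0.036 ]
 [ 0.4158 -0.174   0.036 ]] -158.74130061822794 -159.31609657069598 0.026294732294331127 0.02852005039617823 yaw 110.7165091096054 0.03507778093419769 mid [ 0.42293848 -0.15254608  0.0195    ]
brL [[0.4278 0.1681 0.003 ]
 [0.4075 0.1496 0.003 ]] [[0.4481 0.1436 0.036 ]
 [0.428  0.1248 0.036 ]] -137.6261968781122 -136.94340331589123 0.02745180487459993 0.027511308907720872 yaw 129.60116335387335 0.032083024683840486 mid [0.42784709 0.14652949 0.0195    ]
tn [ 0.649 -0.016  0.02 ] 6.5 7.7 [np.float64(134.0), np.float64(145.0), np.float64(135.0), np.float64(148.0)]
tp [0.462 0.344 0.02 ] -6.2 -4.6 [np.float64(134.0), np.float64(145.0), np.float64(141.0), np.float64(149.0)]
tb [ 0.487 -0.356  0.02 ] 10.5 7.9 [np.float64(134.0), np.float64(152.0), np.float64(136.0), np.float64(145.0)]
```

Positions and sizes match the given dimensions. I'll take the profile first.

Call:
{"name": "servo_tool", "arguments": {
  "commands": "0 0 0 1.9 -16.5 46 0.7; 0 0 0 1.9 -16.5 46 0.7; 0 0 0 1.9 -16.5 46 0.7; 0 0 0 1.9 -16.5 46 0.7; 0 0 0 1.9 -16.5 46 0.7"
}}

```text
time_s: 3.02
eef_pos: [0.48, 0.0563, 0.1239]
eef_rot: [-0.0, 0.94, -0.342, 0.0]
wrist_force: [1.2, -0.6, 0.0]
opening: 0.699
grasp_force: 0.0
```

Call:
{"name": "servo_tool", "arguments": {
  "commands": "0 0 0 1.9 -16.5 46 0.7; 0 0 -0.07 0 0 0 0.7; 0 0 0 0 0 0 0.7; 0 0 0 0 0 0 0.7"
}}

```text
time_s: 3.52
eef_pos: [0.4923, 0.0671, 0.0799]
eef_rot: [-0.0, 0.951, -0.31, 0.001]
wrist_force: [-0.6, -0.9, -0.7]
opening: 0.7
grasp_force: 0.0
```

```bash
cat >> h.py <<'E'
def st(t=None):
    o=get_obs();R=Rn.from_quat(np.roll(o['eef_rot'],-1)).as_matrix();psi=np.degrees(np.arctan2(R[1,0],R[0,0]))
    print(round(o['time_s'],2),o['eef_pos'].round(4) if hasattr(o['eef_pos'],'round') else o['eef_pos'],'psi',psi.round(1),'z',R[:,2].round(3),'open',round(o['opening'],3),'g',o['grasp_force'],'q6',round(o['q'][5],2))
    if t is not None: # target x,y,z,psi
        print('tool shift mm',(R.T@(np.array(t[:3])-o['eef_pos'])*1000).round(1),'wz',round(-np.radians((t[3]-psi+180)%360-180),3))
E
python3 - <<'E'
from h import *
st((.491,.0675,.003,-36))
c=calibration('wrist');cv2.imwrite("pics/w2.png",camera('wrist'))
E
```

```text
3.52 [0.4923 0.0671 0.0799] psi -36.1 z [ 0.001 -0.    -1.   ] open 0.7 g 0.0 q6 2.1
tool shift mm [-1.4  0.5 76.9] wz -0.002
```

View pics/w2.png

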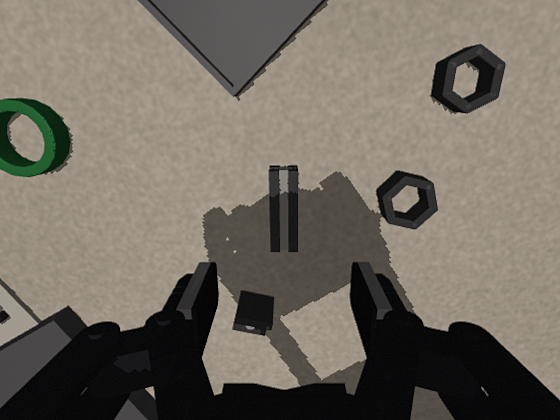

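The profile sits midway between the fingers at (284,209) and is aligned with the tool. I'll go down and grip.

Call:
{"name": "servo_tool", "arguments": {
  "commands": "0 0 0 -0.7 0 30 0.7; 0 0 0 -0.7 0 30 0.7; 0 0 0 0 0 16 0.7; 0 0 0 0 0 0 0; 0 0 0 0 0 0 0"
}}

```text
time_s: 4.2
eef_pos: [0.4916, 0.0679, 0.0043]
eef_rot: [-0.0, 0.951, -0.31, 0.001]
wrist_force: [0.6, -0.1, -0.2]
opening: 0.282
grasp_force: 0.0
```

Call:
{"name": "servo_tool", "arguments": {
  "commands": "0 0 0 0 0 0 0; 0 0 0 0 0 0 0; 0 0 0 0 0 -40 0; 0 0 0 0 0 -40 0; 0 0 0 0 0 0 0"
}}

```text
time_s: 4.82
eef_pos: [0.4936, 0.0679, 0.0868]
eef_rot: [-0.001, 0.951, -0.31, 0.004]
wrist_force: [0.1, 0.3, 0.7]
opening: -0.0
grasp_force: 0.0
```

```bash
python3 - <<'E'
from h import *
st((.462,.344,.1,-36))
E
```

```text
4.83 [0.4936 0.0679 0.0868] psi -36.1 z [ 0.008 -0.001 -1.   ] open -0.0 g 0.0 q6 2.1
tool shift mm [-188.2 -204.5  -13.6] wz -0.002
```

The gripper shut fully, so the grip missed. I'll look.

Call:
{"name": "servo_tool", "arguments": {
  "commands": "0 0 0 0 0 0 0.7; 0 0 0 0 0 0 0.7"
}}

```text
time_s: 5.08
eef_pos: [0.4894, 0.0682, 0.0819]
eef_rot: [0.0, 0.951, -0.31, -0.001]
wrist_force: [-0.0, 0.5, 0.8]
opening: 0.417
grasp_force: 0.0
```

```bash
python3 - <<'E'
from h import *
st((.491,.0675,.003,-36))
c=calibration('wrist');np.save('w3.npy',c,allow_pickle=True);cv2.imwrite("pics/w3.png",camera('wrist'))
print(w2p(c,get_obs()['eef_pos']),w2p(c,[.491,.0675,.02]))
E
```

```text
5.08 [0.4894 0.0682 0.0819] psi -36.1 z [-0.003  0.    -1.   ] open 0.417 g 0.0 q6 2.1
tool shift mm [ 1.9 -0.5 78.9] wz -0.002
[285.29403714 247.85026327] [284.2421962  207.21102735]
```

View pics/w3.png

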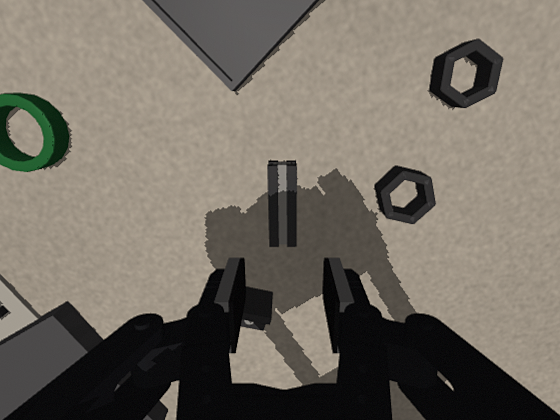

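The profile is still at its old place, (283,203). I'll retry a little deeper and watch the closing before I lift.

Call:
{"name": "servo_tool", "arguments": {
  "commands": "0 0 0 0 0 30 0.6; 0 0 0 0 0 30 0.6; 0 0 0 0 0 18 0.6; 0 0 0 0 0 0 0.6; 0 0 0 0 0 0 0.6"
}}

```text
time_s: 5.75
eef_pos: [0.4907, 0.068, 0.0054]
eef_rot: [0.0, 0.951, -0.31, -0.0]
wrist_force: [-0.6, -0.3, 0.7]
opening: 0.598
grasp_force: 0.0
```

```bash
python3 - <<'E'
from h import *
st((.491,.0675,.003,-36))
c=calibration('scene');a=camera('scene')
u,v=w2p(c,[.49,.07,.03]).astype(int);b=cv2.resize(a[v-45:v+45,u-60:u+60],(800,600),interpolation=cv2.INTER_CUBIC);cv2.imwrite('pics/s4.png',b)
E
```

```text
5.75 [0.4907 0.068  0.0054] psi -36.1 z [-0. -0. -1.] open 0.598 g 0.0 q6 2.1
tool shift mm [0.5 0.3 2.4] wz -0.002
```

View pics/s4.png

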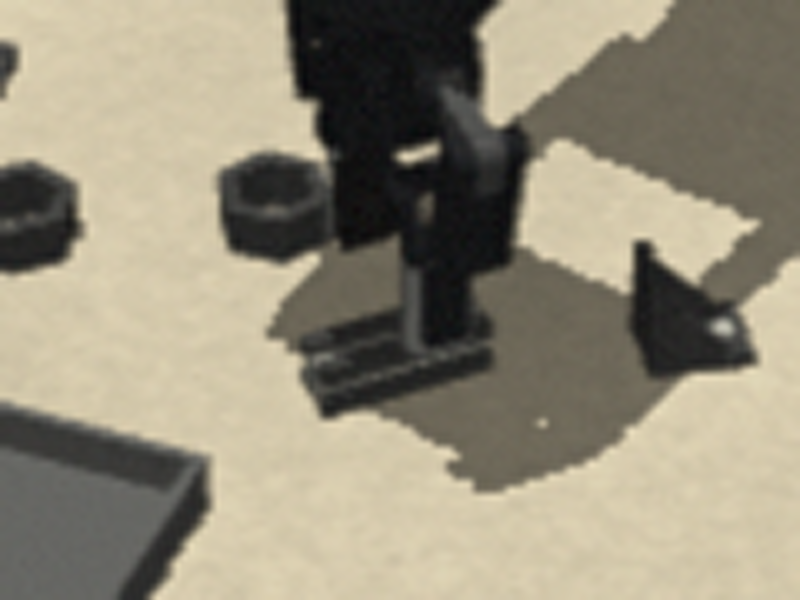

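The view shows the near finger's tip at about (430,345), in front of the back edge of the profile. I'll check the implied tip height.

```bash
python3 - <<'E'
from h import *
c=calibration('scene'); u,v=w2p(c,[.49,.07,.03]).astype(int)
Z=lambda X:((w2p(c,X)-[u-60,v-45])*6.67).round()
print('tcp',Z([.4907,.068,.0054]))
for z in (0,.005,.01,.015,.02,.03): print(z,Z([.4907+.588*.027,.068+.809*.027,z]))
d=np.array([.809,-.588,0])*.03; e=np.array([.588,.809,0])*.01; p=np.array([.491,.0675,0])
print('prof corners pred top',[Z(p+a*d+b*e+[0,0,.02]) for a in(1,-1) for b in (1,-1)],'bot',[Z(p+a*d+e) for a in (1,-1)])
E
```

```text
tcp [397. 360.]
0 [431. 422.]
0.005 [431. 411.]
0.01 [431. 399.]
0.015 [431. 387.]
0.02 [432. 375.]
0.03 [432. 351.]
prof corners pred top [array([321., 368.]), array([297., 331.]), array([493., 319.]), array([466., 283.])] bot [array([322., 416.]), array([492., 366.])]
```

The profile is where I measured it, but the fingertips stand about 25 mm above the reported TCP height. I'll go lower in steps, watch the force, and close.

Call:
{"name": "servo_tool", "arguments": {
  "commands": "0 0 0 0 0 5 0.6; 0 0 0 0 0 5 0.6; 0 0 0 0 0 0 0.6"
}}

```text
time_s: 6.18
eef_pos: [0.4901, 0.0681, -0.0052]
eef_rot: [0.0, 0.951, -0.31, -0.0]
wrist_force: [-0.7, 0.0, 0.2]
opening: 0.602
grasp_force: 0.0
```

Call:
{"name": "servo_tool", "arguments": {
  "commands": "0 0 0 0 0 0 0; 0 0 0 0 0 0 0; 0 0 0 0 0 0 0; 0 0 0 0 0 0 0; 0 0 0 0 0 0 0"
}}

```text
time_s: 6.8
eef_pos: [0.4906, 0.0681, -0.0048]
eef_rot: [-0.0, 0.951, -0.31, 0.0]
wrist_force: [0.4, 0.3, -0.6]
opening: 0.001
grasp_force: 0.0
```

Call:
{"name": "servo_tool", "arguments": {
  "commands": "0 0 0 0 0 0 0.6; 0 0 0 0 0 0 0.6; 0 0 0 0 0 0 0.6; 0 0 0 0 0 4 0.6; 0 0 0 0 0 4 0.6"
}}

```text
time_s: 7.42
eef_pos: [0.4905, 0.0681, -0.0131]
eef_rot: [0.0, 0.951, -0.31, -0.0]
wrist_force: [0.4, -0.4, 0.8]
opening: 0.602
grasp_force: 0.0
```

Call:
{"name": "servo_tool", "arguments": {
  "commands": "0 0 0 0 0 0 0.6; 0 0 0 0 0 2 0.6; 0 0 0 0 0 0 0.6"
}}

```text
time_s: 7.8
eef_pos: [0.4904, 0.0681, -0.015]
eef_rot: [0.0, 0.951, -0.31, -0.0]
wrist_force: [-0.6, 0.3, -0.3]
opening: 0.597
grasp_force: 0.0
```

Call:
{"name": "servo_tool", "arguments": {
  "commands": "0 0 0 0 0 0 0; 0 0 0 0 0 0 0; 0 0 0 0 0 0 0; 0 0 0 0 0 0 0; 0 0 0 0 0 0 0"
}}

```text
time_s: 8.43
eef_pos: [0.4909, 0.0681, -0.0145]
eef_rot: [-0.0, 0.951, -0.31, 0.0]
wrist_force: [-1.5, 0.5, 5.3]
opening: 0.207
grasp_force: 59.6
```

It grips now (60 N), but perhaps only near the top edge. I'll reopen, go 6 mm deeper and regrip.

Call:
{"name": "servo_tool", "arguments": {
  "commands": "0 0 0 0 0 0 0.6; 0 0 0 0 0 0 0.6; 0 0 0 0 0 3 0.6; 0 0 0 0 0 3 0.6; 0 0 0 0 0 0 0.6"
}}

```text
time_s: 9.05
eef_pos: [0.4901, 0.0681, -0.0213]
eef_rot: [0.0, 0.951, -0.31, -0.0]
wrist_force: [0.9, -1.0, 0.5]
opening: 0.601
grasp_force: 0.0
```

Call:
{"name": "servo_tool", "arguments": {
  "commands": "0 0 0 0 0 0 0; 0 0 0 0 0 0 0; 0 0 0 0 0 0 0; 0 0 0 0 0 0 0"
}}

```text
time_s: 9.55
eef_pos: [0.4909, 0.068, -0.0205]
eef_rot: [-0.0, 0.951, -0.31, 0.0]
wrist_force: [-0.5, 0.2, 2.3]
opening: 0.214
grasp_force: 59.1
```

Call:
{"name": "servo_tool", "arguments": {
  "commands": "0 0 0 0 0 -35 0; 0 0 0 0 0 -45 0; 0 0 0 0 0 0 0"
}}

```text
time_s: 9.93
eef_pos: [0.4935, 0.0678, 0.0625]
eef_rot: [-0.001, 0.951, -0.31, 0.003]
wrist_force: [-0.1, 0.7, -0.2]
opening: 0.214
grasp_force: 58.8
```

```bash
python3 - <<'E'
from h import *
st((.462,.344,.06,-36))
E
```

```text
9.93 [0.4935 0.0678 0.0625] psi -36.1 z [ 0.007 -0.001 -1.   ] open 0.214 g 58.755932450294495 q6 2.1
tool shift mm [-188.2 -204.5    2.1] wz -0.002
```

The profile is held. I'll take it to its tray.

Call:
{"name": "servo_tool", "arguments": {
  "commands": "0 0 0 -37.6 -40.9 0 0; 0 0 0 -37.6 -40.9 0 0; 0 0 0 -37.6 -40.9 0 0; 0 0 0 -37.6 -40.9 0 0; 0 0 0 -37.6 -40.9 0 0"
}}

```text
time_s: 10.55
eef_pos: [0.458, 0.3455, 0.0579]
eef_rot: [0.001, 0.951, -0.31, -0.001]
wrist_force: [0.7, -0.2, -1.4]
opening: 0.218
grasp_force: 58.8
```

Call:
{"name": "servo_tool", "arguments": {
  "commands": "0 0 0 0 0 0 0; 0 0 0 0 0 0 0; 0 0 0 0 0 0 0"
}}

```text
time_s: 10.92
eef_pos: [0.4591, 0.3427, 0.0585]
eef_rot: [0.001, 0.951, -0.311, -0.0]
wrist_force: [0.2, -0.4, -0.1]
opening: 0.216
grasp_force: 58.9
```

```bash
python3 - <<'E'
from h import *
st((.462,.344,-.0145,-36))
c=calibration('scene');a=camera('scene')
u,v=w2p(c,[.47,.32,.03]).astype(int);b=cv2.resize(a[v-60:v+60,u-80:u+80],(800,600),interpolation=cv2.INTER_CUBIC);cv2.imwrite('pics/s5.png',b)
E
```

```text
10.93 [0.4591 0.3427 0.0585] psi -36.2 z [-0.001 -0.001 -1.   ] open 0.216 g 58.897308111190796 q6 2.64
tool shift mm [ 1.6 -2.9 73. ] wz -0.003
```

View pics/s5.png

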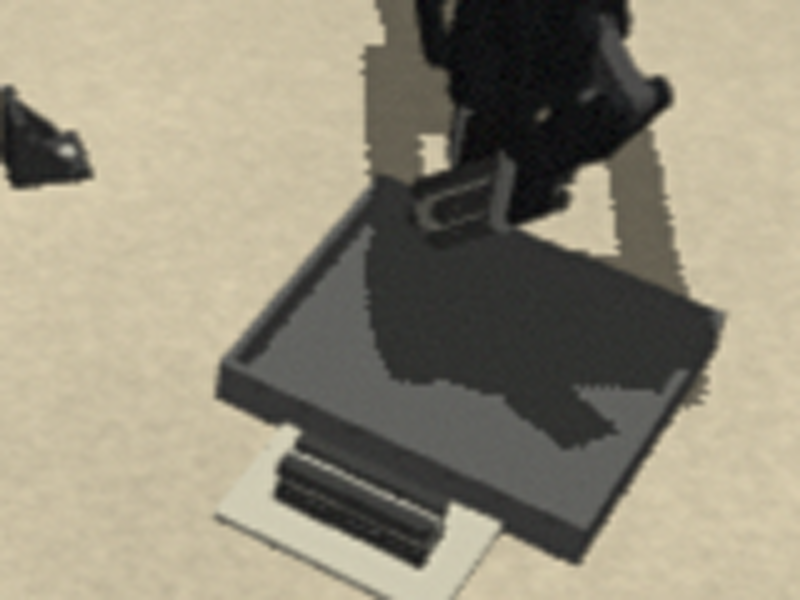

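The profile is held level over its tray at (460,200). I'll lower it, release and rise.

Call:
{"name": "servo_tool", "arguments": {
  "commands": "0 0 0 0.5 -1 30 0; 0 0 0 0.5 -1 30 0; 0 0 0 0 0 13 0; 0 0 0 0 0 0 0; 0 0 0 0 0 0 0.5"
}}

```text
time_s: 11.6
eef_pos: [0.462, 0.3452, -0.0127]
eef_rot: [-0.001, 0.951, -0.31, 0.001]
wrist_force: [0.8, 0.2, -0.1]
opening: 0.411
grasp_force: 0.0
```

Call:
{"name": "servo_tool", "arguments": {
  "commands": "0 0 0 0 0 0 0.5; 0 0 0 0 0 0 0.5; 0 0 0 0 0 -40 0.5; 0 0 0 0 0 -60 0.7; 0 0 0 0 0 0 0.7"
}}

```text
time_s: 12.22
eef_pos: [0.4652, 0.3472, 0.0923]
eef_rot: [-0.004, 0.951, -0.31, 0.004]
wrist_force: [-0.0, -1.1, 0.0]
opening: 0.704
grasp_force: 0.0
```

```bash
python3 - <<'E'
from h import *
st((.4305,.1436,.05,-47.5))
E
```

```text
12.22 [0.4652 0.3472 0.0923] psi -36.1 z [ 0.01   0.005 -1.   ] open 0.704 g 0.0 q6 2.64
tool shift mm [ 91.7 185.4  40.9] wz 0.199
```

Call:
{"name": "servo_tool", "arguments": {
  "commands": "0 0 0 23 46 0 0.7; 0 0 0 23 46 0 0.7; 0 0 0 23 46 0 0.7; 0 0 0 23 46 0 0.7; 0 0 0.1 0 0 0 0.7"
}}

```text
time_s: 12.85
eef_pos: [0.426, 0.1395, 0.0856]
eef_rot: [0.001, 0.933, -0.36, -0.0]
wrist_force: [0.2, 1.6, -0.2]
opening: 0.698
grasp_force: 0.0
```

Call:
{"name": "servo_tool", "arguments": {
  "commands": "0 0 0.1 0 0 0 0.7; 0 0 0 0 0 0 0.7; 0 0 0 0 0 0 0.7; 0 0 0 0 0 0 0.7"
}}

```text
time_s: 13.35
eef_pos: [0.4269, 0.1424, 0.086]
eef_rot: [0.0, 0.915, -0.403, -0.0]
wrist_force: [-0.6, -0.7, 0.5]
opening: 0.697
grasp_force: 0.0
```

```bash
python3 - <<'E'
from h import *
st((.4305,.1436,-.02,-47.5))
c=calibration('wrist');a=camera('wrist');np.save('w6.npy',c,allow_pickle=True)
b=camera('top')[150:240,120:260];w=np.vstack([cv2.resize(a,(400,300))])
cv2.imwrite("pics/w6.png",np.hstack([cv2.resize(a,(400,300),interpolation=cv2.INTER_AREA),cv2.resize(b,(400,300),interpolation=cv2.INTER_CUBIC)]))
o=get_obs()['eef_pos'];print(w2p(c,o)*400/560,w2p(c,[.428,.1465,.018])*400/560)
E
```

```text
13.35 [0.4269 0.1424 0.086 ] psi -47.5 z [-0. -0. -1.] open 0.697 g 0.0 q6 2.46
tool shift mm [  1.6  -3.5 106. ] wz 0.0
[203.55290267 176.8955213 ] [199.78213667 149.72714631]
```

View pics/w6.png

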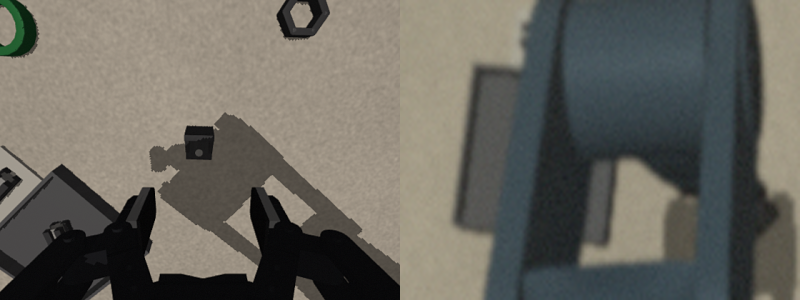

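The bracket is square between the fingers at (199,143), and the profile lies in its tray at (60,232). I'll go down, grip and lift.

Call:
{"name": "servo_tool", "arguments": {
  "commands": "0 0 0 0.8 -1.8 30 0.7; 0 0 0 0.8 -1.7 30 0.7; 0 0 0 0 0 25 0.7; 0 0 0 0 0 19 0.7; 0 0 0 0 0 0 0.7"
}}

```text
time_s: 14.08
eef_pos: [0.4292, 0.1434, -0.0191]
eef_rot: [0.001, 0.915, -0.403, -0.002]
wrist_force: [0.1, 0.1, 0.1]
opening: 0.697
grasp_force: 0.0
```

Call:
{"name": "servo_tool", "arguments": {
  "commands": "0 0 0 0 0 0 0; 0 0 0 0 0 0 0; 0 0 0 0 0 0 0; 0 0 0 0 0 0 0"
}}

```text
time_s: 14.58
eef_pos: [0.4318, 0.1436, -0.0165]
eef_rot: [-0.001, 0.915, -0.403, 0.001]
wrist_force: [-1.5, -0.0, 6.7]
opening: 0.306
grasp_force: 62.0
```

Call:
{"name": "servo_tool", "arguments": {
  "commands": "0 0 0 0 0 -30 0; 0 0 0 0 0 -50 0; 0 0 0 0 0 -40 0; 0 0 0 0 0 0 0"
}}

```text
time_s: 15.08
eef_pos: [0.4339, 0.1437, 0.1061]
eef_rot: [-0.002, 0.915, -0.403, 0.004]
wrist_force: [0.9, -0.0, -1.4]
opening: 0.304
grasp_force: 61.9
```

```bash
python3 - <<'E'
from h import *
st((.481,-.320,.1,-81))
E
```

```text
15.07 [0.4339 0.1437 0.1061] psi -47.6 z [ 0.009  0.001 -1.   ] open 0.304 g 61.8981899908249 q6 2.46
tool shift mm [373.9 278.2   6.3] wz 0.584
```

Bracket L is held. I'll carry it to the brackets tray.

Call:
{"name": "servo_tool", "arguments": {
  "commands": "0 0 0 41.5 31 0 0; 0 0 0 41.5 31 0 0; 0 0 0 41.5 31 0 0; 0 0 0 41.5 31 0 0; 0 0 0 41.5 31 0 0"
}}

```text
time_s: 15.7
eef_pos: [0.4557, -0.1157, 0.1014]
eef_rot: [-0.0, 0.915, -0.403, -0.0]
wrist_force: [0.0, 0.5, -1.1]
opening: 0.309
grasp_force: 61.9
```

Call:
{"name": "servo_tool", "arguments": {
  "commands": "0 0 0 41.5 31 0 0; 0 0 0 41.5 31 0 0; 0 0 0 41.5 31 0 0; 0 0 0 41.5 31 0 0; 0 0 0.146 0 0 0 0"
}}

```text
time_s: 16.32
eef_pos: [0.4763, -0.3241, 0.1012]
eef_rot: [0.0, 0.882, -0.472, 0.0]
wrist_force: [0.3, 0.0, -0.4]
opening: 0.304
grasp_force: 61.9
```

Call:
{"name": "servo_tool", "arguments": {
  "commands": "0 0 0.146 0 0 0 0; 0 0 0.146 0 0 0 0; 0 0 0.146 0 0 0 0; 0 0 0 0 0 0 0; 0 0 0 0 0 0 0"
}}

```text
time_s: 16.95
eef_pos: [0.4765, -0.3202, 0.1015]
eef_rot: [-0.0, 0.761, -0.649, -0.0]
wrist_force: [-0.5, 0.6, -1.2]
opening: 0.31
grasp_force: 61.9
```

```bash
python3 - <<'E'
from h import *
st((.481,-.320,-.011,-81))
E
```

```text
16.95 [ 0.4765 -0.3202  0.1015] psi -80.9 z [-0.001  0.001 -1.   ] open 0.31 g 61.91706043246086 q6 2.18
tool shift mm [  0.7  -4.5 112.5] wz 0.002
```

Call:
{"name": "servo_tool", "arguments": {
  "commands": "0 0 0 0 -2 40 0; 0 0 0 0 -2 40 0; 0 0 0 0 0 22 0; 0 0 0 0 0 10 0; 0 0 0 0 0 0 0"
}}

```text
time_s: 17.58
eef_pos: [0.4805, -0.3197, -0.0102]
eef_rot: [-0.0, 0.761, -0.649, -0.0]
wrist_force: [-0.4, 0.3, -0.7]
opening: 0.309
grasp_force: 61.9
```

Call:
{"name": "servo_tool", "arguments": {
  "commands": "0 0 0 0 0 0 0.5; 0 0 0 0 0 0 0.5; 0 0 0 0 0 0 0.5; 0 0 0 0 0 -50 0.5; 0 0 0 0 0 -50 0.7"
}}

```text
time_s: 18.2
eef_pos: [0.4803, -0.3195, 0.091]
eef_rot: [-0.0, 0.76, -0.65, -0.001]
wrist_force: [0.5, -1.0, -0.5]
opening: 0.688
grasp_force: 0.0
```

```bash
python3 - <<'E'
from h import *
st((.4243,-.156,.09,-69.3))
E
```

```text
18.2 [ 0.4803 -0.3195  0.091 ] psi -81.0 z [-0.001  0.001 -1.   ] open 0.688 g 0.0 q6 2.19
tool shift mm [-170.2   29.8    1.2] wz -0.205
```

Call:
{"name": "servo_tool", "arguments": {
  "commands": "0 0 0 -42.5 7.5 0 0.7; 0 0 0 -42.5 7.5 0 0.7; 0 0 0 -42.5 7.5 0 0.7; 0 0 0 -42.5 7.5 0 0.7; 0 0 -0.102 0 0 0 0.7"
}}

```text
time_s: 18.82
eef_pos: [0.4233, -0.1538, 0.0901]
eef_rot: [-0.0, 0.794, -0.608, -0.001]
wrist_force: [0.3, -0.5, 0.8]
opening: 0.699
grasp_force: 0.0
```

Call:
{"name": "servo_tool", "arguments": {
  "commands": "0 0 -0.102 0 0 0 0.7; 0 0 0 0 0 0 0.7; 0 0 0 0 0 0 0.7; 0 0 0 0 0 0 0.7"
}}

```text
time_s: 19.32
eef_pos: [0.4246, -0.1567, 0.0902]
eef_rot: [-0.0, 0.822, -0.569, -0.0]
wrist_force: [0.5, -0.0, 0.4]
opening: 0.696
grasp_force: 0.0
```

```bash
python3 - <<'E'
from h import *
st((.4243,-.156,-.017,-69.3))
E
```

```text
19.32 [ 0.4246 -0.1567  0.0902] psi -69.4 z [-0.  0. -1.] open 0.696 g 0.0 q6 2.17
tool shift mm [ -0.8   0.  107.2] wz -0.002
```

Aligned. I'll grip bracket R.

Call:
{"name": "servo_tool", "arguments": {
  "commands": "0 0 0 -0.8 0 40 0.7; 0 0 0 0 0 35 0.7; 0 0 0 0 0 22 0.7; 0 0 0 0 0 10 0.7; 0 0 0 0 0 0 0"
}}

```text
time_s: 19.95
eef_pos: [0.4241, -0.1558, -0.0171]
eef_rot: [-0.0, 0.822, -0.569, -0.001]
wrist_force: [0.8, -0.8, 0.1]
opening: 0.502
grasp_force: 0.0
```

Call:
{"name": "servo_tool", "arguments": {
  "commands": "0 0 0 0 0 0 0; 0 0 0 0 0 0 0; 0 0 0 0 0 0 0; 0 0 0 0 0 0 0"
}}

```text
time_s: 20.45
eef_pos: [0.4253, -0.1565, -0.0158]
eef_rot: [0.0, 0.822, -0.569, 0.001]
wrist_force: [-0.1, 0.9, 6.7]
opening: 0.312
grasp_force: 59.7
```

Call:
{"name": "servo_tool", "arguments": {
  "commands": "0 0 0 0 0 -30 0; 0 0 0 0 0 -50 0; 0 0 0 0 0 -40 0; 0 0 0 0 0 0 0"
}}

```text
time_s: 20.95
eef_pos: [0.4267, -0.1574, 0.1067]
eef_rot: [0.0, 0.822, -0.569, 0.004]
wrist_force: [-0.5, 0.4, -0.9]
opening: 0.31
grasp_force: 59.3
```

```bash
python3 - <<'E'
from h import *
st((.493,-.392,.1,-81))
E
```

```text
20.95 [ 0.4267 -0.1574  0.1067] psi -69.3 z [ 0.006 -0.004 -1.   ] open 0.31 g 59.27300616167486 q6 2.17
tool shift mm [242.8  20.8   8.1] wz 0.204
```

Call:
{"name": "servo_tool", "arguments": {
  "commands": "0 0 0 48.6 4.2 0 0; 0 0 0 48.6 4.2 0 0; 0 0 0 48.6 4.2 0 0; 0 0 0 48.6 4.2 0 0; 0 0 0 48.6 4.2 0 0"
}}

```text
time_s: 21.58
eef_pos: [0.49, -0.3914, 0.1013]
eef_rot: [-0.0, 0.822, -0.569, -0.001]
wrist_force: [0.3, -0.0, 0.0]
opening: 0.308
grasp_force: 59.3
```

Call:
{"name": "servo_tool", "arguments": {
  "commands": "0 0 0.102 0 0 0 0; 0 0 0.102 0 0 0 0; 0 0 0 0 0 0 0; 0 0 0 0 0 0 0"
}}

```text
time_s: 22.08
eef_pos: [0.4901, -0.3901, 0.1023]
eef_rot: [-0.0, 0.761, -0.649, -0.001]
wrist_force: [0.1, -0.6, -0.3]
opening: 0.31
grasp_force: 59.3
```

```bash
python3 - <<'E'
from h import *
st((.493,-.392,-.0105,-81))
E
```

```text
22.07 [ 0.4901 -0.3901  0.1023] psi -80.9 z [-0.001  0.001 -1.   ] open 0.31 g 59.3263545865193 q6 2.12
tool shift mm [  2.5  -2.7 112.8] wz 0.002
```

Call:
{"name": "servo_tool", "arguments": {
  "commands": "0 0 0 1 -1.5 40 0; 0 0 0 1 -1 40 0; 0 0 0 0 0 22 0; 0 0 0 0 0 10 0; 0 0 0 0 0 0 0"
}}

```text
time_s: 22.7
eef_pos: [0.4933, -0.3923, -0.0087]
eef_rot: [0.0, 0.76, -0.65, -0.0]
wrist_force: [-0.6, -0.1, -0.4]
opening: 0.309
grasp_force: 59.3
```

Call:
{"name": "servo_tool", "arguments": {
  "commands": "0 0 0 0 0 0 0.5; 0 0 0 0 0 0 0.5; 0 0 0 0 0 0 0.5; 0 0 0 0 0 -50 0.5; 0 0 0 0 0 -50 0.7"
}}

```text
time_s: 23.32
eef_pos: [0.4928, -0.3918, 0.0919]
eef_rot: [-0.0, 0.76, -0.65, -0.001]
wrist_force: [0.3, -1.0, 0.6]
opening: 0.692
grasp_force: 0.0
```

```bash
python3 - <<'E'
from h import *
st((.492,-.079,.09,-38))
E
```

```text
23.32 [ 0.4928 -0.3918  0.0919] psi -81.0 z [-0.001  0.001 -1.   ] open 0.692 g 0.0 q6 2.13
tool shift mm [-309.1  -48.     2.2] wz -0.751
```

Call:
{"name": "servo_tool", "arguments": {
  "commands": "0 0 0 -51.5 -8 0 0.75; 0 0 0 -51.5 -8 0 0.75; 0 0 0 -51.5 -8 0 0.75; 0 0 0 -51.5 -8 0 0.75; 0 0 0 -51.5 -8 0 0.75"
}}

```text
time_s: 23.95
eef_pos: [0.4926, -0.1302, 0.0917]
eef_rot: [-0.0, 0.76, -0.65, 0.001]
wrist_force: [0.2, -0.7, 0.3]
opening: 0.749
grasp_force: 0.0
```

Call:
{"name": "servo_tool", "arguments": {
  "commands": "0 0 0 -51.5 -8 0 0.75; 0 0 -0.15 0 0 0 0.75; 0 0 -0.15 0 0 0 0.75; 0 0 -0.15 0 0 0 0.75; 0 0 -0.15 0 0 0 0.75"
}}

```text
time_s: 24.58
eef_pos: [0.4926, -0.0795, 0.0916]
eef_rot: [0.0, 0.919, -0.394, 0.0]
wrist_force: [-0.3, 0.4, -0.2]
opening: 0.75
grasp_force: 0.0
```

Call:
{"name": "servo_tool", "arguments": {
  "commands": "0 0 -0.15 0 0 0 0.75; 0 0 0 0 0 0 0.75; 0 0 0 0 0 0 0.75; 0 0 0 0 0 0 0.75"
}}

```text
time_s: 25.08
eef_pos: [0.4925, -0.0795, 0.0913]
eef_rot: [-0.0, 0.945, -0.327, 0.0]
wrist_force: [-0.3, -0.2, -0.4]
opening: 0.752
grasp_force: 0.0
```

```bash
python3 - <<'E'
from h import *
st((.492,-.079,-.019,-38))
a=camera('wrist');b=camera('top')[135:235,370:470]
cv2.imwrite("pics/w7.png",np.hstack([cv2.resize(a,(400,300),interpolation=cv2.INTER_AREA),cv2.resize(b,(300,300),interpolation=cv2.INTER_CUBIC)]))
E
```

```text
25.07 [ 0.4925 -0.0795  0.0913] psi -38.1 z [ 0. -0. -1.] open 0.752 g 0.0 q6 1.84
tool shift mm [-7.000e-01 -1.000e-01  1.103e+02] wz -0.003
```

View pics/w7.png

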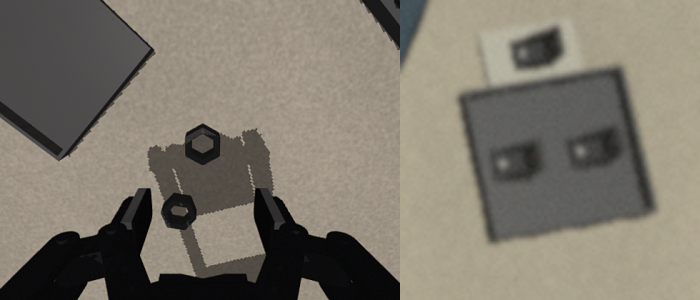

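Both brackets stand in their tray, at (515,160) and (593,148) in the right half. Nut 2 at (203,143) has its flats facing the fingers. I'll grip it.

Call:
{"name": "servo_tool", "arguments": {
  "commands": "0 0 0 -0.7 0 40 0.75; 0 0 0 0 0 38 0.75; 0 0 0 0 0 22 0.75; 0 0 0 0 0 10 0.75; 0 0 0 0 0 0 0"
}}

```text
time_s: 25.8
eef_pos: [0.4916, -0.079, -0.0191]
eef_rot: [-0.0, 0.945, -0.326, -0.0]
wrist_force: [0.5, 0.2, -0.8]
opening: 0.552
grasp_force: 0.0
```

Call:
{"name": "servo_tool", "arguments": {
  "commands": "0 0 0 0 0 0 0; 0 0 0 0 0 0 0; 0 0 0 0 0 0 0; 0 0 0 0 0 0 0"
}}

```text
time_s: 26.3
eef_pos: [0.4928, -0.0794, -0.0178]
eef_rot: [0.0, 0.945, -0.326, 0.001]
wrist_force: [-0.9, 0.5, 5.3]
opening: 0.399
grasp_force: 60.5
```

Call:
{"name": "servo_tool", "arguments": {
  "commands": "0 0 0 0 0 -30 0; 0 0 0 0 0 -50 0; 0 0 0 0 0 -20 0; 0 0 0 0 0 0 0"
}}

```text
time_s: 26.8
eef_pos: [0.4932, -0.0796, 0.0828]
eef_rot: [0.0, 0.945, -0.326, 0.002]
wrist_force: [0.1, -0.6, -1.9]
opening: 0.4
grasp_force: 60.4
```

```bash
python3 - <<'E'
from h import *
st((.645,-.052,.08,-38))
E
```

```text
26.8 [ 0.4932 -0.0796  0.0828] psi -38.1 z [ 0.004 -0.002 -1.   ] open 0.4 g 60.40545446026954 q6 1.84
tool shift mm [ 102.5 -115.3    3.4] wz -0.001
```

Call:
{"name": "servo_tool", "arguments": {
  "commands": "0 0 0 36 -37 0 0; 0 0 0 36 -37 0 0; 0 0 0 36 -37 0 0; 0 0 0.157 0 0 0 0; 0 0 0.157 0 0 0 0"
}}

```text
time_s: 27.42
eef_pos: [0.6442, -0.0576, 0.0778]
eef_rot: [0.001, 0.882, -0.472, -0.002]
wrist_force: [-0.6, 0.0, -1.3]
opening: 0.4
grasp_force: 60.4
```

Call:
{"name": "servo_tool", "arguments": {
  "commands": "0 0 0.157 0 0 0 0; 0 0 0.157 0 0 0 0; 0 0 0.157 0 0 0 0; 0 0 0 0 0 0 0; 0 0 0 0 0 0 0"
}}

```text
time_s: 28.05
eef_pos: [0.6446, -0.0581, 0.0799]
eef_rot: [0.0, 0.75, -0.662, -0.001]
wrist_force: [-0.9, -0.1, -2.4]
opening: 0.403
grasp_force: 60.4
```

```bash
python3 - <<'E'
from h import *
st((.653,-.049,-.0120,-83))
E
```

```text
28.05 [ 0.6446 -0.0581  0.0799] psi -82.9 z [-0.002  0.    -1.   ] open 0.403 g 60.43364109980757 q6 2.74
tool shift mm [-7.9 -9.6 91.9] wz 0.002
```

Call:
{"name": "servo_tool", "arguments": {
  "commands": "0 0 0 -4 -5 25 0; 0 0 0 -4 -4.6 30 0; 0 0 0 0 0 25 0; 0 0 0 0 0 11.5 0; 0 0 0 0 0 0 0"
}}

```text
time_s: 28.68
eef_pos: [0.6531, -0.0491, -0.0112]
eef_rot: [0.0, 0.749, -0.663, -0.001]
wrist_force: [0.3, -0.1, -0.4]
opening: 0.402
grasp_force: 60.5
```

Call:
{"name": "servo_tool", "arguments": {
  "commands": "0 0 0 0 0 0 0.6; 0 0 0 0 0 0 0.6; 0 0 0 0 0 0 0.6; 0 0 0 0 0 -50 0.6; 0 0 0 0 0 -50 0.75"
}}

```text
time_s: 29.3
eef_pos: [0.6534, -0.0491, 0.0905]
eef_rot: [0.0, 0.749, -0.663, -0.001]
wrist_force: [0.5, -0.1, 0.2]
opening: 0.75
grasp_force: 0.0
```

```bash
python3 - <<'E'
from h import *
st((.4446,-.007,.09,-79))
E
```

```text
29.3 [ 0.6534 -0.0491  0.0905] psi -83.0 z [-0.001  0.    -1.   ] open 0.75 g 0.0 q6 2.76
tool shift mm [-67.1 202.1   0.8] wz -0.07
```

Call:
{"name": "servo_tool", "arguments": {
  "commands": "0 0 0 -16.8 50.5 0 0.75; 0 0 0 -16.8 50.5 0 0.75; 0 0 0 -16.8 50.5 0 0.75; 0 0 0 -16.8 50.5 0 0.75; 0 0 -0.07 0 0 0 0.75"
}}

```text
time_s: 29.92
eef_pos: [0.4406, -0.0054, 0.0888]
eef_rot: [0.001, 0.772, -0.635, -0.002]
wrist_force: [1.2, -0.4, 0.1]
opening: 0.75
grasp_force: 0.0
```

Call:
{"name": "servo_tool", "arguments": {
  "commands": "0 0 0 0 0 0 0.75; 0 0 0 0 0 0 0.75; 0 0 0 0 0 0 0.75"
}}

```text
time_s: 30.3
eef_pos: [0.4458, -0.0072, 0.0898]
eef_rot: [-0.0, 0.771, -0.637, 0.0]
wrist_force: [-0.2, -0.4, -0.4]
opening: 0.747
grasp_force: 0.0
```

```bash
python3 - <<'E'
from h import *
st((.4446,-.007,-.019,-79))
E
```

```text
30.3 [ 0.4458 -0.0072  0.0898] psi -79.1 z [ 0. -0. -1.] open 0.747 g 0.0 q6 2.67
tool shift mm [ -0.4   1.2 108.8] wz -0.001
```

Call:
{"name": "servo_tool", "arguments": {
  "commands": "0 0 0 0 1.2 40 0.75; 0 0 0 0 0 37 0.75; 0 0 0 0 0 22 0.75; 0 0 0 0 0 10 0.75; 0 0 0 0 0 0 0"
}}

```text
time_s: 30.92
eef_pos: [0.4439, -0.0072, -0.0197]
eef_rot: [0.0, 0.771, -0.636, -0.001]
wrist_force: [0.3, 0.1, -0.5]
opening: 0.554
grasp_force: 0.0
```

Call:
{"name": "servo_tool", "arguments": {
  "commands": "0 0 0 0 0 0 0; 0 0 0 0 0 0 0; 0 0 0 0 0 0 0; 0 0 0 0 0 0 0"
}}

```text
time_s: 31.42
eef_pos: [0.445, -0.0074, -0.0184]
eef_rot: [-0.0, 0.772, -0.636, 0.001]
wrist_force: [-1.4, 0.6, 6.4]
opening: 0.402
grasp_force: 60.6
```

Call:
{"name": "servo_tool", "arguments": {
  "commands": "0 0 0 0 0 -30 0; 0 0 0 0 0 -50 0; 0 0 0 0 0 -20 0; 0 0 0 0 0 0 0"
}}

```text
time_s: 31.92
eef_pos: [0.4454, -0.0075, 0.0822]
eef_rot: [-0.001, 0.772, -0.636, 0.002]
wrist_force: [-0.1, 0.5, -1.1]
opening: 0.398
grasp_force: 60.5
```

```bash
python3 - <<'E'
from h import *
st((.645,.017,.08,-83))
E
```

```text
31.93 [ 0.4454 -0.0075  0.0822] psi -79.0 z [ 0.004 -0.001 -1.   ] open 0.398 g 60.51308907335624 q6 2.67
tool shift mm [  13.9 -200.6    2.9] wz 0.069
```

Call:
{"name": "servo_tool", "arguments": {
  "commands": "0 0 0 3.5 -50 0 0; 0 0 0 3.5 -50 0 0; 0 0 0 3.5 -50 0 0; 0 0 0 3.5 -50 0 0; 0 0 0.07 0 0 0 0"
}}

```text
time_s: 32.55
eef_pos: [0.6445, 0.0175, 0.0774]
eef_rot: [0.001, 0.748, -0.663, -0.001]
wrist_force: [-0.9, -1.2, -0.5]
opening: 0.399
grasp_force: 60.6
```

Call:
{"name": "servo_tool", "arguments": {
  "commands": "0 0 0 0 0 0 0; 0 0 0 0 0 0 0; 0 0 0 0 0 0 0"
}}

```text
time_s: 32.92
eef_pos: [0.6425, 0.0171, 0.0805]
eef_rot: [0.0, 0.749, -0.663, -0.0]
wrist_force: [-0.4, 0.2, -1.1]
opening: 0.403
grasp_force: 60.6
```

```bash
python3 - <<'E'
from h import *
st((.645,.017,-.0125,-83))
E
```

```text
32.92 [0.6425 0.0171 0.0805] psi -83.0 z [-0.  0. -1.] open 0.403 g 60.61326216906309 q6 2.86
tool shift mm [ 0.4 -2.5 93. ] wz -0.0
```

Call:
{"name": "servo_tool", "arguments": {
  "commands": "0 0 0 0 -2.5 30 0; 0 0 0 0 0 28 0; 0 0 0 0 0 24 0; 0 0 0 0 0 10.5 0; 0 0 0 0 0 0 0"
}}

```text
time_s: 33.55
eef_pos: [0.645, 0.0174, -0.0121]
eef_rot: [0.0, 0.749, -0.663, -0.0]
wrist_force: [-0.4, -0.5, -1.1]
opening: 0.4
grasp_force: 60.6
```

Call:
{"name": "servo_tool", "arguments": {
  "commands": "0 0 0 0 0 0 0.6; 0 0 0 0 0 0 0.6; 0 0 0 0 0 0 0.6; 0 0 0 0 0 -50 0.6; 0 0 0 0 0 -60 0.75"
}}

```text
time_s: 34.17
eef_pos: [0.6442, 0.0176, 0.098]
eef_rot: [0.001, 0.749, -0.663, -0.001]
wrist_force: [0.5, -0.7, -0.5]
opening: 0.748
grasp_force: 0.0
```

Call:
{"name": "servo_tool", "arguments": {
  "commands": "0 0 0 0 0 -60 1; 0 0 0 42 40 0 1; 0 0 0 42 40 0 1; 0 0 0 42 40 0 1; 0 0 0 42 40 0 1"
}}

```text
time_s: 34.8
eef_pos: [0.5061, -0.17, 0.1588]
eef_rot: [-0.0, 0.749, -0.663, 0.001]
wrist_force: [-0.1, -0.9, 0.1]
opening: 1.003
grasp_force: 0.0
```

Call:
{"name": "servo_tool", "arguments": {
  "commands": "0 0 0 42 40 0 1; 0 0 0 42 40 0 1; 0 0 0 42 40 0 1; 0 0 0 42 40 0 1; 0 0 0 42 40 0 1"
}}

```text
time_s: 35.42
eef_pos: [0.3328, -0.403, 0.1589]
eef_rot: [0.0, 0.749, -0.663, 0.001]
wrist_force: [0.9, -1.9, 0.3]
opening: 1.001
grasp_force: 0.0
```

```bash
python3 - <<'E'
from h import *
st()
a=camera('scene')[140:330,90:490];b=camera('top')[80:230,130:460]
cv2.imwrite("pics/f.png",np.vstack([cv2.resize(a,(640,304),interpolation=cv2.INTER_CUBIC),cv2.resize(b,(640,291),interpolation=cv2.INTER_CUBIC)]))
E
```

```text
35.42 [ 0.3328 -0.403   0.1589] psi -83.0 z [ 0.001 -0.001 -1.   ] open 1.001 g 0.0 q6 1.91
```

View pics/f.png

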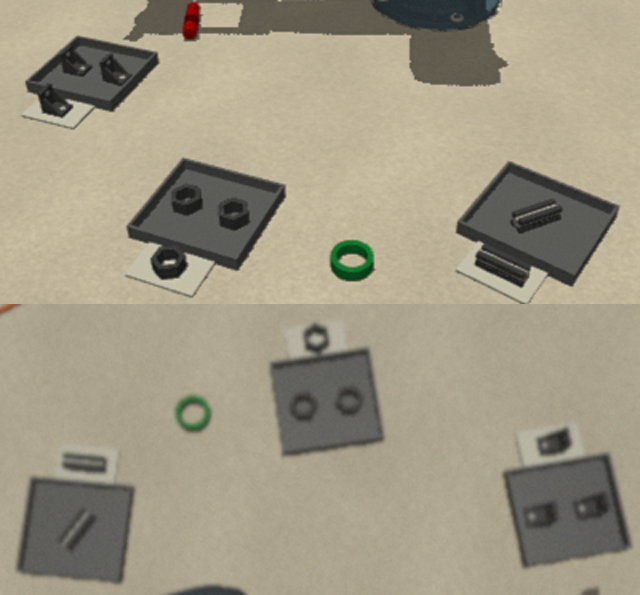

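All five pieces lie squarely in their trays. In the lower view the nuts are at (303,406) and (349,401), the brackets at (540,515) and (590,506), and the profile at (77,529). The tape and screwdriver have not been touched.

Call:
{"name": "servo_tool", "arguments": {
  "commands": "0 0 0 0 0 0 1; 0 0 0 0 0 0 1; 0 0 0 0 0 0 1"
}}

```text
time_s: 35.9
eef_pos: [0.335, -0.4003, 0.1582]
eef_rot: [-0.0, 0.749, -0.662, -0.0]
wrist_force: [0.4, 0.2, -0.2]
opening: 0.998
grasp_force: 0.0
```

```bash
python3 -c "
from bench import *
print(hand_in())"
```

```text
the job is handed in; nothing more can be done
None
```

The job is handed in: in the last pictures, both nuts, both brackets and the extrusion rest flat in their matching trays, with the tape and screwdriver left alone; it took 36 s of the 104 s allowed.

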